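Pack the soil tester away, close the case and throw its draw latch

TASK

Put the yellow soil tester back into the front nest of its green case with its wide head to the left as seen from the robot, and press down whatever is not fully home in its nest, so that nothing stands above the rim. Then close the lid (never use the lid to push anything down), flip the wire bail over the keeper on the lid and push the latch lever down past its toggle point until it lies against the case. Leave the flower pot, the seedling tray and the watering can where they are.

Things in the scene. Friction and masses are not known exactly. Their poses are not given: they have to be found in the camera images.
- case: Open green case, fixed; 150 mm deep (x), 270 wide (y), rim 77 above the table, walls 5. Origin: centre of its underside. Axes: -x front (faces the robot, has the latch), +y left, z up; 'case x, z' below are mm in this frame. Foam bed, top z = 50, with two rows (front x = -29, back x = +29) of channels along y, 54 wide, floor z = 34, and three nests with sprung jaws.
- tester_nest (a point): Where the tester's mid point belongs when home (case x = -29, y = -15, z = 51; case axes; head to +y; 4 mm play each way along y). Its jaws stand 34 mm to either side along y (20 mm long): round beads, radius 5, centres at z = 61, 30 mm gap across x. A 34 mm barrel laid on them perches with its axis at about z = 70 (top 10 above the rim): its weight will not take it in.
- right_nest (a point): Home of the middle of a bottle's barrel, back row right (case x = 29, y = -80, z = 51), jaws alike. In every nest it takes some 8 to 13 N straight down on the middle of the barrel to push a perched thing 19 mm through the jaws, until it stops hard on the channel floor (axis z = 51, top z = 68).
- left_nest (a point): The same for the back row's left nest (case x = 29, y = 36, z = 51).
- pen_mid (a point): Middle of the tester's barrel, on its axis. Pen-type soil tester, 120 g, 170 mm: round yellow barrel, diameter 34, with black cap, from here 70 mm to -y; wide yellow head (40 wide in x, 34 thick, display on top) from 50 to 100 mm along +y. z up. Lies flat on the table, axis 17 up; pressed off centre it can roll on the jaws, press the head flat then. Grasp it across the barrel here.
- amber_bottle_mid (a point): Middle of the barrel of the lying amber bottle, on its axis: 70 g, barrel diameter 34, 66 long, white cap, 100 mm overall, y towards the cap. Lies in either back nest; see whether it is home (axis at z = 51) or only perched on the jaws (about z = 70).
- red_bottle_mid (a point): The same point of the red bottle, same shape, in the other back nest; home or perched likewise.
- lid (a joint): Lid angle, rad: 0 closed, starts at 1.64 to 1.76 (upright, leaning back a little). Stiff hinge: stays where it is left, takes 2 to 5 N at its free edge. Latched, it squeezes the seal and reads slightly below 0.
- lid_hinge (a point): Lid hinge axis (along case y) at the middle of the rear rim: case x = 75, z = 77.5. The lid is a slab reaching 150 mm from it, 270 wide, 27.5 thick; closed, its outer face (then the top) is at z = 105. Open, the outer face looks away from the robot.
- lid_edge (a point): Middle of the lid's outer front edge: closed at case x = -75, z = 105; open, it is the lid's highest edge, on its rear side.
- lever (a joint): Latch lever angle, rad: 0 hanging flat against the case front (latched), grows as the tip swings out and up, starts at 1.78 to 2 (sticking out, rising a little). Stays where it is left. With the bail hooked it turns stiff from about 0.9 (to some 15 N near the tip), then goes over centre near 0.15 and stays at 0.
- lever_pivot (a point): Pivot axis of the lever (along case y): case x = -84, z = 66. The lever is a steel plate, 26 to 32 wide, 4 thick, 45 from pivot to tip; its outer face (upper face when it sticks out) is parallel to and 6 mm outside the line from pivot to tip.
- lever_tip (a point): Middle of the lever's tip, 45 mm from the pivot.
- bail_bar (a point): Middle of the bail's crossbar: steel, 6 mm round, 42 long along case y, on two arms 36 long that turn freely on the lever 16 mm from its pivot. Starts on a stop, leaning out from upright by 2.45 rad less the lever's angle. Pushed past upright towards the closed lid it falls by itself against the lid's front, behind the keeper's lip, and sinks into the keeper as the lever is lowered.
- keeper (a point): Where the crossbar's middle belongs in the keeper, a 26 mm wide steel hook, open upward, on the lid's front: lid closed, case x = -83, z = 88. The lip's outside is 14 mm in front of the lid's face, its top 5 mm above this point.
- flower_pot: Terracotta pot with a seedling, 86 mm diameter, 75 high (150 with the plant), origin at the underside. Leave it alone.
- seed_tray: Brown tray of six cells with seedlings, 170 x 130 x 50 mm, origin at the underside. Leave it alone.
- watering_can: Straw-coloured watering can, 100 mm diameter, 165 high, spout along its +y to 130 mm, origin at the underside. Leave it alone.
Things that resemble listed ones, but are neither listed nor needed, are in the scene too. Leave any pink look-alike of the part that bears pen_mid alone.

How it is judged:
By the outcome, as a careful person would: the job done as asked, in the order asked, and still so for the second after the job is handed in, with the robot touching nothing.
It also fails if it takes over 67 s, if anything falls off the work surface, if the arm or the gripper's body presses on something with over 40 N, if the wrist force passes 120 N, or if a joint passes its speed limit or range.

ROBOT

A 6-joint arm with a two-finger parallel gripper is mounted at the origin on the work surface. World frame = base frame: x ahead of the robot, y to its left, z up, the work surface at z = 0. Lengths are in mm, angles in rad, forces in N, time in s.
With the tool pointing down it reaches from about 325 to 900 mm from the base axis. Payload 6.1 kg.
Tool frame: the origin (TCP) lies on the centre line of the jaws, within the pads' length; the fingertips stand tip_extent ahead of it and the grasp point (between the pads) lies 11 mm behind it (tip_extent is the distance from the TCP to the fingertips, in mm); z points along the fingers, y is the line along which they close (so a half turn about z gives the same grasp; the last joint's range is limited). The gripper opens to 87 mm and grips with 3 to 60 N. Pads are 19 mm wide; open, the fingers measure 117 mm over their backs; the gripper's body (75 mm by 190 mm) begins 51 mm behind the grasp point.
Start: joints at [1.005, 0.22, 1.526, -0, 1.395, -0.126], TCP at [266.096, 565.516, 230.538] pointing down, gripper open.
Joint ranges: [-2.98, 2.98], [-0.91, 2.08], [0.09, 2.57], [-1.24, 4.39], [0.2, 2.65], [-2.68, 2.68]. Speed limits (rad/s): [2.57, 2.57, 3.01, 3.14, 3.14, 3.14].

INTERFACE

Orientations are given as a unit quaternion [x, y, z, w].
In Python, from bench import read_state, read_camera, hand_in, tip_extent gives the robot as it stands.
- The arm moves only by the tool arm_command, never from a script. Its argument "plan" is a list of rows, each an object with "offset": the shift along the tool's x, y, z in cm, a list of three; "twist": the turn about the tool's z in degrees. A call has 1 to 10 rows; each row is the pose to reach, as a shift and turn from the pose commanded when the call began, along the tool's axes at that moment; what a row does not reach only later rows make up. A row lasts 1/10 s, in which the tool goes at most 50 mm and 8.59 degrees, less where a joint would pass 70% of its speed; a pose out of reach is approached as far as the arm can. A call with a gripper value outside its range is refused whole. "grip" is the gripper's target within -1 to 1 (fully open at 1, half-way at 0, shut at -1), set as the call begins (left out, the last holds). The fingers move at their own pace and stop on an object; the grip force is fixed at half the most. Time passes only in rows, so rows that repeat a pose let the fingers close. It gives the time, the measured TCP pose, the force, the opening and the grip force at its end, in the units of the state.
- read_state(): the state, without advancing time (a new reading comes with each control period).
- read_camera(name): name is "side" or "top"; returns a dict with "color" (420x560x3 uint8, red, green, blue), "intrinsics" (3x3 intrinsics, pixels), "dist" ([k1, k2, p1, p2, k3] as OpenCV has them; the pictures are not rectified), "rvec" (rotation vector, rad) and "tvec" (3), from world to camera coordinates, as OpenCV has them. Camera axes: x right, y down, z forward; pixel columns grow to the right and rows downward; lengths in mm; the calibration is good to about 2 mm. A picture is of the moment at which its call begins. There is no depth.
- hand_in(): hands the job in; it is judged then, once.
The state is a dict: "t": time; "q": joint angles; "qd": joint speeds; "joint_efforts": joint torques, N m; "ee_pos": TCP position; "tcp_rot": TCP orientation; "wrist_force": force on the tool from outside, world axes, zero at the start; "wrist_torque": the same for the moment, N m; "gripper_width": opening from 0.0 (shut) to 1.0 (fully open); "finger_force": force on a finger pad.
Only numpy, scipy, OpenCV 4.12 (cv2) and the standard library are available. Lean on these libraries where they do the work, as an engineer would, in place of code of your own. Each camera call takes 0.05 s, during which the arm holds its last target. There are 200 camera calls.

## Working session

There is one attempt and no reset: what is moved stays moved. The work goes in short steps, Python scripts to look and compute and a tool call to move; the robot and the scene stay as the last step left them, time stands still between calls to the robot, and variables do not carry over. Pictures are saved under pics/ and viewed, at most 10 in all, crops included, and the job is handed in when it is done.

Besides the shell and the picture viewer there is one more tool, called after ">>>" as name(argument=value, ...), one argument or row to a line, values as JSON. arm_command: Moves the arm, as the interface text tells. Its arguments: {"type":"object","properties":{"plan":{"type":"array"},"grip":{"type":"number"}},"required":["plan"]}

```bash
ls; mkdir -p pics; cat > h.py <<'E'
import cv2,numpy as np
from bench import *
def snap(n,f):
    c=read_camera(n); np.savez('pics/'+n+'.npz',**{k:np.array(v) for k,v in c.items()})
    cv2.imwrite('pics/'+f,cv2.cvtColor(c['color'],cv2.COLOR_RGB2BGR)); return c
def load(n): return dict(np.load('pics/'+n+'.npz'))
def proj(c,P): return cv2.projectPoints(np.array(P,float).reshape(-1,3),c['rvec'],c['tvec'],c['intrinsics'],c['dist'])[0][:,0]
def ray(c,uv):
    p=cv2.undistortPoints(np.array(uv,float).reshape(-1,1,2),c['intrinsics'],c['dist'])[:,0]
    R=cv2.Rodrigues(c['rvec'])[0]; o=-R.T@c['tvec'].ravel()
    return o,np.c_[p,np.ones(len(p))]@R
def atz(c,uv,z):
    o,d=ray(c,uv); z=np.broadcast_to(z,len(d)); return o+d*((z-o[2])/d[:,2])[:,None]
E
python3 - <<'E'
from h import *
print(tip_extent); print(read_state())
for n in('top','side'):
    c=snap(n,n+'0.png'); o,_=ray(c,[[280,210]]); print(n,o)
a=cv2.imread('pics/top0.png');b=cv2.imread('pics/side0.png')
E
```

```text
pics
8.0
{'t': 0.0, 'q': array([ 1.00489052e+00,  2.21215381e-01,  1.52757936e+00,  1.27067239e-05,
        1.39470041e+00, -1.26091962e-01]), 'qd': array([ 4.35687119e-06, -2.59480605e-04, -1.10379818e-04,  2.82105998e-03,
        2.80508716e-03,  6.21569267e-04]), 'joint_efforts': array([-8.59282591e-04, -4.94609964e+01, -3.87382472e+01,  6.99553569e-02,
        5.68979164e-02, -1.46282900e-04]), 'ee_pos': array([265.78338226, 565.02005437, 229.46069888]), 'tcp_rot': array([ 2.18139781e-01,  9.75917072e-01, -8.92756523e-04, -3.28487500e-04]), 'wrist_force': array([-0.15573801, -0.57327192,  0.46983513]), 'wrist_torque': array([-0.02234416,  0.00243697,  0.04341206]), 'finger_force': 0.0, 'gripper_width': 0.9989375719372103}
top [ 443.69662442  -35.47367809 1133.00274434]
side [  135.14176821 -1061.48537054   966.67276858]
```

View pics/top0.png

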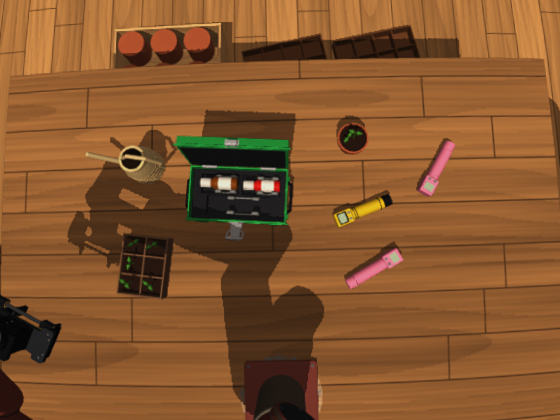

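View pics/side0.png

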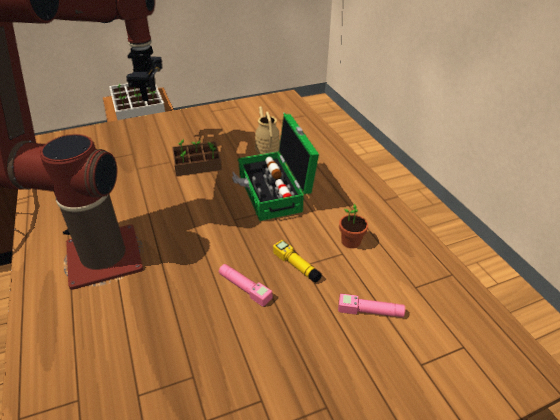

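Top view: case around (190–290, 137–223), latch at (234,230), tester from (337,218) head to (390,200) cap, amber bottle at (220,184) and red one at (262,186), pink decoys at (437,168) and (375,268). I'll zoom in on both views.

```bash
python3 - <<'E'
import cv2
a=cv2.imread('pics/top0.png')[125:255,170:400];cv2.imwrite('pics/tc.png',cv2.resize(a,None,fx=3.4,fy=3.4,interpolation=cv2.INTER_CUBIC))
b=cv2.imread('pics/side0.png')[110:285,220:330];cv2.imwrite('pics/sc.png',cv2.resize(b,None,fx=3.4,fy=3.4,interpolation=cv2.INTER_CUBIC))
E
```

```text
(no output)
```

View pics/tc.png

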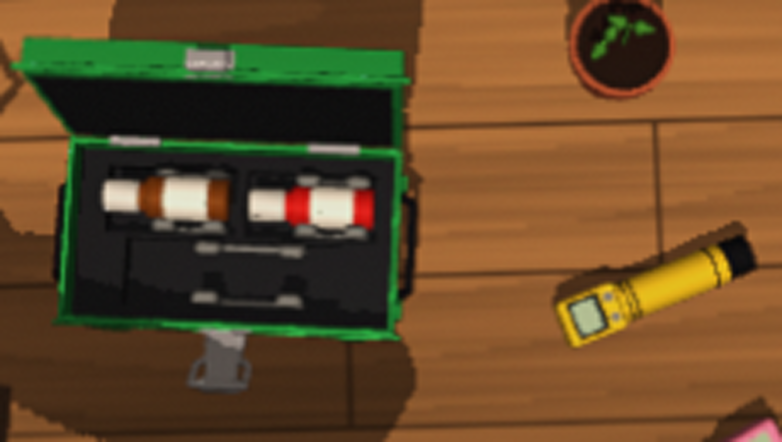

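View pics/sc.png

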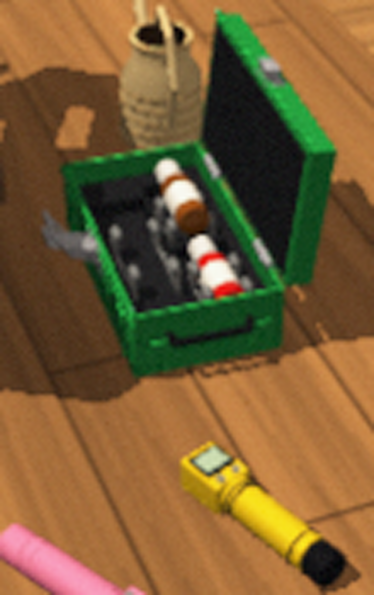

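Crops: case rim corners in the top crop at about (58,322), (393,338), (403,150), (72,140); the lever sticks out at (222,340–388); the amber bottle seems to sit higher than the red one, whose ends are around (250,205)–(373,208).

```bash
cat > fit.py <<'E'
from h import *
from scipy.optimize import least_squares
T=load('top');S=load('side')
t=lambda p:np.array(p,float)/3.4+[170,125]; s=lambda p:np.array(p,float)/3.4+[220,110]
def W(p,P):
    P=np.atleast_2d(P).astype(float); c,n=np.cos(p[2]),np.sin(p[2])
    return np.c_[p[0]+c*P[:,0]-n*P[:,1],p[1]+n*P[:,0]+c*P[:,1],P[:,2]]
FL,FR,RL,RR=[-75,135,77],[-75,-135,77],[75,135,77],[75,-135,77]
ct=t([[58,322],[393,338],[403,150],[72,140]]);cs=s([[135,313],[65,165],[283,291]])
f=lambda p:np.r_[(proj(T,W(p,[FL,FR,RR,RL]))-ct).ravel(),(proj(S,W(p,[FR,FL,RR]))-cs).ravel()]
r=least_squares(f,[550,60,0],x_scale=[10,10,.1],loss='soft_l1');case=r.x
print('case',case,np.round(r.fun,1))
# pen: mid, yaw ; ends on axis
g=lambda p:np.r_[(proj(T,np.c_[W(p,[[0,100,0],[0,-70,0],[0,0,0]])[:,:2],[17,17,17]])-t([[566,320],[746,252],[672,282]])).ravel()]
r2=least_squares(g,[480,-150,0.3],x_scale=[10,10,.1]);print('pen',r2.x,np.round(r2.fun,1))
# bottles: triangulate endpoints (cap end, base end) as silhouettes centres
def tri(a,b):
    o1,d1=ray(T,[a]);o2,d2=ray(S,[b]);d1=d1[0];d2=d2[0]
    k=np.linalg.lstsq(np.c_[d1,-d2],o2-o1,rcond=None)[0];A=o1+k[0]*d1;B=o2+k[1]*d2
    P=(A+B)/2;c,n=np.cos(case[2]),np.sin(case[2]);q=P-[case[0],case[1],0]
    return np.round([c*q[0]+n*q[1],-n*q[0]+c*q[1],q[2],np.linalg.norm(A-B)],1)
print('amber cap',tri(t([103,195]),s([166,165])),'base',tri(t([229,200]),s([192,222])))
print('red cap',tri(t([250,205]),s([198,242])),'base',tri(t([373,208]),s([228,290])))
for n,y in(('left',36),('right',-80)):
  for z in(51,70):
    for sg in (1,):
      P=W(case,[[29,y+67,z],[29,y-33,z],[29,y+33,z]])
      print(n,z,'top',np.round((proj(T,P)-[170,125])*3.4).tolist(),'side',np.round((proj(S,P)-[220,110])*3.4).tolist())
for a in(1.6,1.7,1.8,1.9,2.0):
  P=W(case,[[-84-45*np.sin(a),0,66-45*np.cos(a)]]);print(a,np.round((proj(T,P)-[170,125])*3.4),np.round((proj(S,P)-[220,110])*3.4))
E
python3 fit.py
```

```text
case [ 5.68174692e+02  1.00390177e+02 -6.90922184e-02] [-0.2 -0.3  0.7 -0.5  0.2 -0.4 -0.7 -1.3 -1.9  2.4 -1.9  0.2 -0.4 -0.1]
pen [ 5.27031638e+02 -2.62126365e+02  3.32088635e-01] [-1.3  0.7  1.1 -0.2  0.2 -0.5]
amber cap [ 30.7 104.1  76.2   5.7] base [29.3  3.1 72.   1.7]
red cap [ 29.2 -12.6  58.    4.5] base [  27.9 -112.9   72.3    2.2]
left 51 top [[112.0, 198.0], [233.0, 203.0], [153.0, 200.0]] side [[162.0, 186.0], [191.0, 239.0], [172.0, 203.0]]
left 70 top [[107.0, 195.0], [230.0, 200.0], [148.0, 196.0]] side [[162.0, 171.0], [191.0, 224.0], [172.0, 188.0]]
right 51 top [[252.0, 204.0], [374.0, 209.0], [294.0, 206.0]] side [[196.0, 248.0], [228.0, 308.0], [206.0, 268.0]]
right 70 top [[249.0, 201.0], [374.0, 206.0], [292.0, 202.0]] side [[196.0, 233.0], [228.0, 292.0], [206.0, 252.0]]
1.6 [[223. 397.]] [[ 38. 256.]]
1.7 [[222. 396.]] [[ 38. 252.]]
1.8 [[222. 395.]] [[ 39. 248.]]
1.9 [[221. 394.]] [[ 40. 245.]]
2.0 [[220. 392.]] [[ 41. 241.]]
```

Amber fits the perched hypothesis (z≈70) and red the home one (z≈51). The pen comes out at about (527,−262), and the case at (568,100) with yaw −4°. Heading above the pen.

```bash
cat >> h.py <<'E'
CASE=[568.2,100.4,-0.069]
def W(x,y,p=None):
    p=p or CASE; c,n=np.cos(p[2]),np.sin(p[2]); return p[0]+c*x-n*y,p[1]+n*x+c*y
def th():
    q=read_state()['tcp_rot']; from scipy.spatial.transform import Rotation as R
    y=R.from_quat(q).as_matrix()[:,1]; return np.arctan2(y[1],y[0])
def go(x,y,z,deg):
    "world target -> offset cm, twist deg"
    s=read_state();t=th();d=np.array([x,y,z])-s['ee_pos']
    print('off',np.round([(-np.sin(t)*d[0]+np.cos(t)*d[1])/10,(np.cos(t)*d[0]+np.sin(t)*d[1])/10,-d[2]/10],2),'twist',round((np.degrees(t)-deg+180)%360-180,1))
def goc(x,y,z,deg): 
    a,b=W(x,y); go(a,b,z,deg+np.degrees(CASE[2]))
E
python3 -c "
from h import *
go(527,-262,130,19)"
```

```text
off [-58.85 -63.71   9.95] twist 45.8
```

>>> arm_command(
  plan=[
    {"offset": [-58.8,-63.7,9.9],"twist": 45.8},
    {"offset": [-58.8,-63.7,9.9],"twist": 45.8},
    {"offset": [-58.8,-63.7,9.9],"twist": 45.8},
    {"offset": [-58.8,-63.7,9.9],"twist": 45.8},
    {"offset": [-58.8,-63.7,9.9],"twist": 45.8},
    {"offset": [-58.8,-63.7,9.9],"twist": 45.8},
    {"offset": [-58.8,-63.7,9.9],"twist": 45.8},
    {"offset": [-58.8,-63.7,9.9],"twist": 45.8},
    {"offset": [-58.8,-63.7,9.9],"twist": 45.8},
    {"offset": [-58.8,-63.7,9.9],"twist": 45.8},
  ],
  grip=1,
)

```text
t: 1.1
ee_pos: [415.6, 89.9, 173.6]
tcp_rot: [0.581, 0.814, 0.0, 0.0]
wrist_force: [0.5, 0.2, 0.4]
gripper_width: 0.999
finger_force: 0.0
```

```bash
python3 -c "
from h import *
go(527,-262,130,19);print(read_state()['t'],read_state()['ee_pos'])"
```

```text
off [-36.9   -0.93   4.36] twist 0.0
1.1 [415.56337629  89.86196262 173.5707733 ]
```

>>> arm_command(
  plan=[
    {"offset": [-36.9,-0.9,4.4]},
    {"offset": [-36.9,-0.9,4.4]},
    {"offset": [-36.9,-0.9,4.4]},
    {"offset": [-36.9,-0.9,4.4]},
    {"offset": [-36.9,-0.9,4.4]},
    {"offset": [-36.9,-0.9,4.4]},
    {"offset": [-36.9,-0.9,4.4]},
    {"offset": [-36.9,-0.9,4.4]},
    {"offset": [-36.9,-0.9,4.4]},
  ],
)

```text
invalid input
```

```bash
python3 - <<'E'
from h import *
c=snap('side','s1.png');go(527,-262,13,19);print(th()*57.3)
x,y=527,-262;k=np.array([-np.sin(.332),np.cos(.332)])
p=proj(c,[[x+k[0]*a,y+k[1]*a,17] for a in(-70,0,50,100)]);print(p)
im=cv2.imread('pics/s1.png')
for q in p: cv2.circle(im,tuple(np.int32(q)),1,(255,0,0),-1)
cv2.imwrite('pics/s1c.png',cv2.resize(im[150:310,220:360],None,fx=3.5,fy=3.5))
E
```

```text
off [-36.19  -0.67  15.98] twist -0.3
18.71845618486953
[[317.0881101  279.05039711]
 [299.93544794 265.00152553]
 [288.31471326 255.47611358]
 [277.18741552 246.34954858]]
```

View pics/s1c.png

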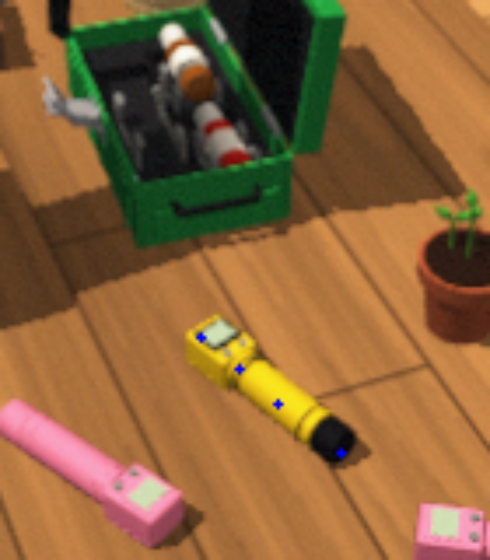

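The blue model points (mid at crop (278,404)) lie on the tester's barrel. Red has its label below the rim (home), while amber stands proud. I'll move on to the pen and include twist in every row this time.

>>> arm_command(
  plan=[
    {"offset": [-36.3,-0.7,4.4],"twist": 0},
    {"offset": [-36.3,-0.7,4.4],"twist": 0},
    {"offset": [-36.3,-0.7,4.4],"twist": 0},
    {"offset": [-36.3,-0.7,4.4],"twist": 0},
    {"offset": [-36.3,-0.7,8],"twist": 0},
    {"offset": [-36.3,-0.7,8],"twist": 0},
    {"offset": [-36.3,-0.7,8],"twist": 0},
    {"offset": [-36.3,-0.7,8],"twist": 0},
    {"offset": [-36.3,-0.7,8],"twist": 0},
    {"offset": [-36.3,-0.7,8],"twist": 0},
  ],
)

```text
t: 2.15
ee_pos: [526.5, -253.3, 92.9]
tcp_rot: [0.581, 0.814, 0.0, -0.001]
wrist_force: [0.1, -0.4, -0.2]
gripper_width: 0.999
finger_force: 0.0
```

```bash
python3 - <<'E'
from h import *
go(527,-262,12,19)
c=snap('top','t1.png');cv2.imwrite('pics/t1c.png',cv2.resize(c['color'][160:260,300:440,::-1],None,fx=5,fy=5))
s=read_state();x,y,z=s['ee_pos'];t=th();print(s['t'],x,y,z)
E
```

```text
off [-0.84 -0.24  8.09] twist -0.1
2.2 526.7563661895937 -252.74428283953281 93.43865347875273
```

View pics/t1c.png

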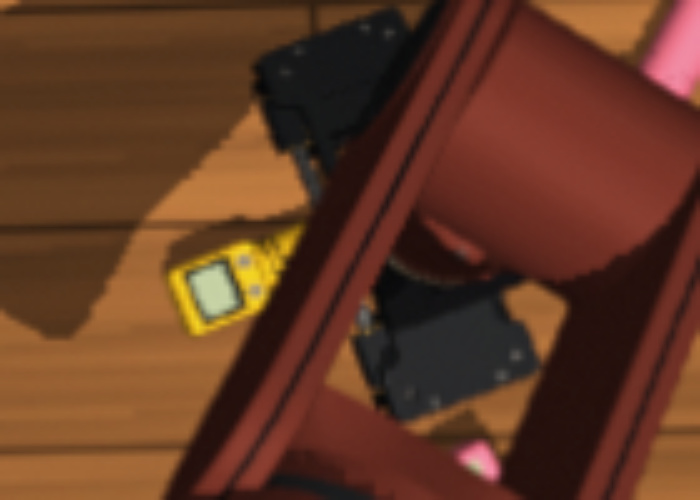

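The gripper straddles the barrel, with the head at crop (215,290) and the body lying along tool y. Now descend and grasp.

>>> arm_command(
  plan=[
    {"offset": [-0.9,-0.2,4],"twist": 0},
    {"offset": [-0.9,-0.2,8],"twist": 0},
    {"offset": [-0.9,-0.2,8.1],"twist": 0},
    {"offset": [-0.9,-0.2,8.1],"twist": 0},
  ],
)

```text
t: 2.6
ee_pos: [527.8, -261.3, 13.0]
tcp_rot: [0.58, 0.815, 0.0, -0.001]
wrist_force: [0.6, 1.0, 0.6]
gripper_width: 0.999
finger_force: 0.0
```

>>> arm_command(
  plan=[
    {"offset": [0,0,0],"twist": 0},
    {"offset": [0,0,0],"twist": 0},
    {"offset": [0,0,0],"twist": 0},
    {"offset": [0,0,0],"twist": 0},
    {"offset": [0,0,0],"twist": 0},
    {"offset": [0,0,0],"twist": 0},
  ],
  grip=-1,
)

```text
t: 3.2
ee_pos: [528.2, -262.9, 12.9]
tcp_rot: [0.581, 0.814, 0.0, 0.0]
wrist_force: [-0.7, -0.4, 0.3]
gripper_width: 0.538
finger_force: 0.0
```

```bash
python3 - <<'E'
from h import *
s=read_state();print(s['ee_pos'],s['gripper_width'],s['finger_force'],th()*57.3)
go(527,-262,170,19);print(W(-29,-15))
E
```

```text
[ 528.18215602 -262.947651     12.92469778] 0.5379577219455467 0.0 18.998299930305514
off [  0.13  -0.08 -15.71] twist -0.0
(np.float64(538.2348281919268), np.float64(87.43510591972888))
```

>>> arm_command(
  plan=[
    {"offset": [0,0,0],"twist": 0},
    {"offset": [0,0,0],"twist": 0},
    {"offset": [0,0,0],"twist": 0},
    {"offset": [0,0,0],"twist": 0},
    {"offset": [0,0,-5],"twist": 0},
    {"offset": [0,0,-10],"twist": 0},
    {"offset": [0,0,-13.7],"twist": 0},
    {"offset": [0,0,-13.7],"twist": 0},
  ],
)

```text
t: 4.0
ee_pos: [531.8, -265.3, 157.0]
tcp_rot: [0.581, 0.814, 0.0, 0.006]
wrist_force: [0.0, -0.8, -0.5]
gripper_width: 0.382
finger_force: 30.0
```

```bash
python3 - <<'E'
from h import *
goc(-29,-15,150,0)
E
```

```text
off [33.14 12.09  0.7 ] twist 23.0
```

>>> arm_command(
  plan=[
    {"offset": [33.1,12.1,0.7],"twist": 23},
    {"offset": [33.1,12.1,0.7],"twist": 23},
    {"offset": [33.1,12.1,0.7],"twist": 23},
    {"offset": [33.1,12.1,0.7],"twist": 23},
    {"offset": [33.1,12.1,0.7],"twist": 23},
    {"offset": [33.1,12.1,0.7],"twist": 23},
    {"offset": [33.1,12.1,0.7],"twist": 23},
    {"offset": [33.1,12.1,0.7],"twist": 23},
    {"offset": [33.1,12.1,0.7],"twist": 23},
  ],
)

```text
t: 4.9
ee_pos: [533.8, 90.9, 141.6]
tcp_rot: [0.73, 0.683, -0.001, -0.001]
wrist_force: [0.0, 0.1, -2.2]
gripper_width: 0.384
finger_force: 30.0
```

```bash
python3 - <<'E'
from h import *
goc(-29,-15,110,0)
a=snap('top','t2.png');b=snap('side','s2.png')
s=read_state();x,y,z=s['ee_pos'];t=th();print(s['t'],x,y,z,t*57.3)
k=np.array([-np.sin(t),np.cos(t)])
P=[[x+k[0]*m,y+k[1]*m,z+4] for m in(-70,50,100)]
im=[]
for c,(u,v) in((a,(170,150)),(b,(210,90))):
    i=c['color'][:,:,::-1].copy()
    for q in proj(c,P): print(q); cv2.circle(i,tuple(np.int32(q.round())),1,(255,0,0),-1)
    im.append(cv2.resize(i[v:v+140,u:u+130],None,fx=3,fy=3,interpolation=cv2.INTER_CUBIC))
cv2.imwrite('pics/m2.png',np.hstack(im))
E
```

```text
off [-0.31  0.46  3.16] twist 0.2
5.0 534.400239714313 88.59822644689336 142.04057946806296 -4.000668709208198
[266.64991421 205.28837331]
[219.42067683 203.21589805]
[199.9411873  202.35993204]
[265.77523062 175.00928544]
[255.50869252 155.01133102]
[251.58512313 147.36880988]
```

View pics/m2.png

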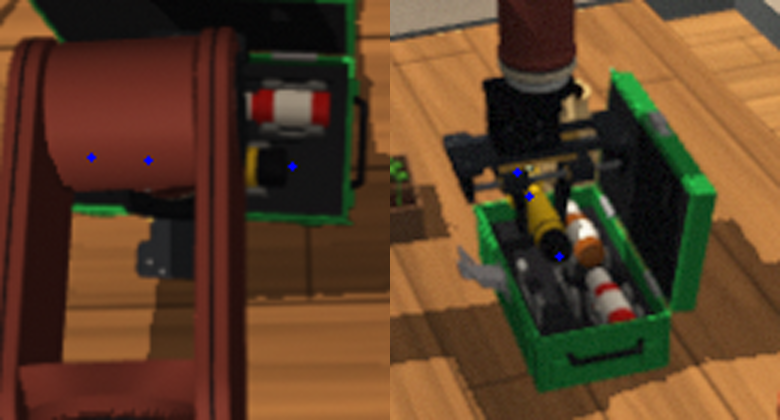

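Tester is held over the nest. The cap end shows at left-crop (285,167) against a predicted (292,166), so I'll check the offset along its axis using the yellow/black boundary.

```bash
python3 - <<'E'
from h import *
T=cv2.imread('pics/top0.png').astype(int);T2=cv2.imread('pics/t2.png').astype(int);c=load('top')
def prof(im,x,y,t,z,ax):
    k=np.array([-np.sin(t),np.cos(t)]);ms=np.arange(-90,-20,2.)
    n=np.array([np.cos(t),np.sin(t)]);v=0
    for w in(-6,0,6):
        p=proj(c,[[x+k[0]*m+n[0]*w,y+k[1]*m+n[1]*w,z] for m in ms]).astype(np.float32)
        v=v+cv2.remap(im.astype(np.float32),p[:,:1],p[:,1:],1)[:,0]/3
    return ms,v[:,2]-v[:,0],v.sum(1)
a=prof(T,527,-262,.332,17,0)
b=prof(T2,534.4,88.6,-.0698,146,0)
for m,i,j,k,l in zip(a[0],a[1],b[1],a[2],b[2]):print(int(m),int(i),int(j),int(k),int(l))
E
```

```text
-90 107 0 314 59
-88 107 0 313 59
-86 107 0 313 59
-84 107 0 313 60
-82 107 0 312 60
-80 107 0 311 60
-78 107 0 313 59
-76 107 0 310 58
-74 95 0 279 59
-72 65 0 199 59
-70 31 0 116 57
-68 7 0 62 51
-66 0 0 48 38
-64 0 0 49 31
-62 0 0 52 29
-60 0 0 51 31
-58 0 0 50 33
-56 0 0 49 32
-54 -1 0 46 32
-52 3 0 54 30
-50 29 0 100 30
-48 102 0 236 30
-46 177 -1 383 28
-44 200 2 432 31
-42 200 21 432 65
-40 184 61 399 137
-38 138 101 307 213
-36 142 117 315 248
-34 182 103 396 221
-32 198 67 429 153
-30 199 27 432 78
-28 198 16 431 53
-26 197 19 430 56
-24 197 22 430 62
-22 197 24 431 64
```

The picture was taken about 2 mm before it settled, so the real offset is about +2 mm along y. Placing with TCP at case y = −17.

```bash
python3 - <<'E'
from h import *
goc(-29,-17,68,0)
E
```

```text
off [-0.29  0.39  7.4 ] twist -0.0
```

>>> arm_command(
  plan=[
    {"offset": [-0.3,0.4,1],"twist": 0},
    {"offset": [-0.3,0.4,3],"twist": 0},
    {"offset": [-0.3,0.4,5],"twist": 0},
    {"offset": [-0.3,0.4,6],"twist": 0},
    {"offset": [-0.3,0.4,6],"twist": 0},
  ],
)

```text
t: 5.5
ee_pos: [537.1, 84.8, 80.5]
tcp_rot: [0.732, 0.681, -0.002, -0.001]
wrist_force: [-1.2, -0.1, -2.1]
gripper_width: 0.382
finger_force: 30.0
```

```bash
python3 - <<'E'
from h import *
goc(-29,-17,67,0)
E
```

```text
off [0.07 0.1  1.35] twist -0.2
```

>>> arm_command(
  plan=[
    {"offset": [0.1,0.1,0.8],"twist": 0},
    {"offset": [0.1,0.1,1.4],"twist": 0},
    {"offset": [0.1,0.1,1.4],"twist": 0},
  ],
)

```text
t: 5.8
ee_pos: [539.4, 87.1, 68.3]
tcp_rot: [0.731, 0.682, -0.0, -0.0]
wrist_force: [0.0, -0.1, -0.8]
gripper_width: 0.381
finger_force: 30.0
```

>>> arm_command(
  plan=[
    {"offset": [0,0,0.1],"twist": 0},
    {"offset": [0,0,0.1],"twist": 0},
    {"offset": [0,0,0.1],"twist": 0},
    {"offset": [0,0,0.1],"twist": 0},
    {"offset": [0,0,-2],"twist": 0},
    {"offset": [0,0,-5],"twist": 0},
    {"offset": [0,0,-6],"twist": 0},
  ],
  grip=0,
)

```text
t: 6.5
ee_pos: [541.7, 87.2, 132.0]
tcp_rot: [0.731, 0.682, 0.002, 0.002]
wrist_force: [0.9, -0.0, 1.6]
gripper_width: 0.499
finger_force: 0.0
```

>>> arm_command(
  plan=[
    {"offset": [0,0,0],"twist": 0},
    {"offset": [0,0,0],"twist": 0},
    {"offset": [0,0,0],"twist": 0},
    {"offset": [0,0,0],"twist": 0},
  ],
  grip=-1,
)

```text
t: 6.9
ee_pos: [538.7, 87.1, 127.3]
tcp_rot: [0.731, 0.682, -0.001, -0.001]
wrist_force: [0.5, 0.5, 0.7]
gripper_width: 0.221
finger_force: 0.0
```

```bash
python3 - <<'E'
from h import *
s=read_state();print(s['ee_pos'],s['wrist_force'],s['gripper_width'])
goc(-29,-15,100,0)
snap('top','t3.png');c=snap('side','s3.png');cv2.imwrite('pics/s3c.png',cv2.resize(c['color'][90:220,200:340,::-1],None,fx=4,fy=4,interpolation=cv2.INTER_CUBIC))
E
```

```text
[538.70192131  87.07853841 127.31347843] [0.52619724 0.49311594 0.68231286] 0.22059948049568573
off [ 0.03 -0.05  2.73] twist -0.0
```

View pics/s3c.png

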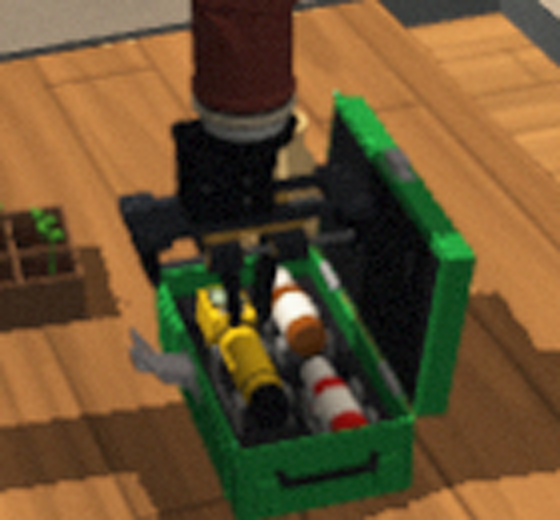

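Tester is perched on its jaws, head left and aligned. Pressing it home.

>>> arm_command(
  plan=[
    {"offset": [0,0,1.5],"twist": 0},
    {"offset": [0,0,3],"twist": 0},
    {"offset": [0,0,3.6],"twist": 0},
    {"offset": [0,0,4.2],"twist": 0},
    {"offset": [0,0,4.6],"twist": 0},
    {"offset": [0,0,4.8],"twist": 0},
    {"offset": [0,0,4.9],"twist": 0},
    {"offset": [0,0,4.9],"twist": 0},
  ],
  grip=-1,
)

```text
t: 7.8
ee_pos: [539.1, 87.1, 79.0]
tcp_rot: [0.731, 0.682, -0.0, -0.0]
wrist_force: [0.8, 0.6, -0.2]
gripper_width: 0.005
finger_force: 0.0
```

>>> arm_command(
  plan=[
    {"offset": [0,0,0.2],"twist": 0},
    {"offset": [0,0,0.4],"twist": 0},
    {"offset": [0,0,0.4],"twist": 0},
  ],
)

```text
t: 8.1
ee_pos: [540.0, 87.1, 76.5]
tcp_rot: [0.731, 0.682, 0.0, 0.0]
wrist_force: [-1.2, -1.1, 5.3]
gripper_width: 0.006
finger_force: 2.7
```

Contact at tip height 68.5, so the tester is home. Now lift, turn the gripper and go to the amber bottle.

>>> arm_command(
  plan=[
    {"offset": [0,0,-3],"twist": 0},
    {"offset": [0,-0.5,-5],"twist": -8.5},
    {"offset": [2,-0.5,-5],"twist": -17},
    {"offset": [3,-0.5,-5],"twist": -25.5},
    {"offset": [4,-0.5,-5],"twist": -34},
    {"offset": [5,-0.5,-5],"twist": -42.5},
    {"offset": [5,-0.5,-5],"twist": -51},
    {"offset": [5,-0.5,-5],"twist": -59.5},
    {"offset": [5,-0.5,-5],"twist": -68},
    {"offset": [5,-0.5,-5],"twist": -76.5},
  ],
)

```text
t: 9.1
ee_pos: [538.0, 137.5, 125.5]
tcp_rot: [0.149, 0.989, 0.0, -0.0]
wrist_force: [0.1, 0.9, -0.5]
gripper_width: 0.001
finger_force: 0.0
```

```bash
python3 - <<'E'
from h import *
goc(29,36,125,90)
E
```

```text
off [-5.98  1.51  0.05] twist -13.2
```

>>> arm_command(
  plan=[
    {"offset": [0,0,0],"twist": -8},
    {"offset": [-3,0.8,0],"twist": -13.2},
    {"offset": [-6,1.5,0],"twist": -13.2},
    {"offset": [-6,1.5,0],"twist": -13.2},
    {"offset": [-6,1.5,0],"twist": -13.2},
  ],
)

```text
t: 9.6
ee_pos: [599.6, 133.5, 125.1]
tcp_rot: [0.038, 0.999, 0.0, -0.001]
wrist_force: [-0.3, -0.6, 0.2]
gripper_width: 0.008
finger_force: 0.0
```

```bash
python3 - <<'E'
from h import *
goc(29,36,78,90)
E
```

```text
off [0.01 0.08 4.71] twist -0.4
```

>>> arm_command(
  plan=[
    {"offset": [0,0.1,1.5],"twist": 0},
    {"offset": [0,0.1,3],"twist": 0},
    {"offset": [0,0.1,3.5],"twist": 0},
    {"offset": [0,0.1,4],"twist": 0},
    {"offset": [0,0.1,4.4],"twist": 0},
    {"offset": [0,0.1,4.7],"twist": 0},
    {"offset": [0,0.1,4.9],"twist": 0},
    {"offset": [0,0.1,5.1],"twist": 0},
    {"offset": [0,0.1,5.1],"twist": 0},
  ],
)

```text
t: 10.5
ee_pos: [601.0, 135.2, 76.1]
tcp_rot: [0.037, 0.999, 0.0, 0.001]
wrist_force: [-0.2, 1.9, 8.4]
gripper_width: 0.004
finger_force: 4.5
```

Amber is home too (tip 68.1). Same check on red.

>>> arm_command(
  plan=[
    {"offset": [0,0,-3],"twist": 0},
    {"offset": [0,-4,-4],"twist": 0},
    {"offset": [0,-8,-4],"twist": 0},
    {"offset": [0,-11.6,-3],"twist": 0},
    {"offset": [0,-11.6,-2],"twist": 0},
    {"offset": [0,-11.6,-1],"twist": 0},
    {"offset": [0,-11.6,-0.4],"twist": 0},
    {"offset": [0,-11.6,0],"twist": 0},
    {"offset": [0,-11.6,0],"twist": 0},
  ],
)

```text
t: 11.4
ee_pos: [592.7, 19.8, 76.2]
tcp_rot: [0.037, 0.999, -0.0, 0.001]
wrist_force: [-1.3, -2.3, 8.3]
gripper_width: 0.008
finger_force: 3.8
```

>>> arm_command(
  plan=[
    {"offset": [0,0,-3],"twist": 0},
    {"offset": [0,3,-8],"twist": 0},
    {"offset": [2,7,-12.5],"twist": 0},
    {"offset": [2,7,-17],"twist": 0},
    {"offset": [2,7,-20.5],"twist": 0},
    {"offset": [2,7,-20.5],"twist": 0},
  ],
)

```text
t: 12.0
ee_pos: [579.9, 92.8, 288.5]
tcp_rot: [0.036, 0.999, 0.001, 0.007]
wrist_force: [1.5, 0.1, 1.0]
gripper_width: 0.006
finger_force: 0.0
```

```bash
python3 - <<'E'
from h import *
s=read_state();print(s['ee_pos'],W(0,0))
goc(145,-17,270,90);goc(29,-80,76,90)
a=snap('top','t4.png');b=snap('side','s4.png')
im=[cv2.resize(c['color'][v:v+140,u:u+130,::-1],None,fx=3,fy=3,interpolation=cv2.INTER_CUBIC) for c,(u,v) in((a,(170,110)),(b,(210,90)))]
cv2.imwrite('pics/m4.png',np.hstack(im))
E
```

```text
[579.94347889  92.77576773 288.54067269] (np.float64(568.2), np.float64(100.4))
off [-13.28  -0.99   1.85] twist -0.1
off [-1.69 -7.32 21.25] twist -0.1
```

View pics/m4.png

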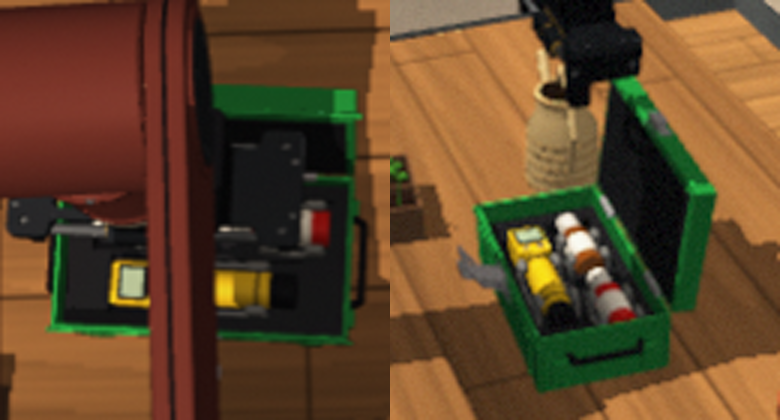

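All three items sit below the rim. Next, over the lid to its rear side.

```bash
python3 - <<'E'
from h import *
s=read_state();print(s['ee_pos'])
goc(150,0,275,90)
E
```

```text
[577.23111556  91.75821944 281.28656854]
off [-14.04   0.85   0.63] twist -0.2
```

>>> arm_command(
  plan=[
    {"offset": [-5,0.8,0],"twist": 0},
    {"offset": [-10,0.8,0],"twist": 0},
    {"offset": [-14,0.8,0],"twist": 0},
    {"offset": [-14.2,0.8,1],"twist": 0},
    {"offset": [-14.2,0.8,4],"twist": 0},
    {"offset": [-14.2,0.8,6.7],"twist": 0},
    {"offset": [-14.2,0.8,6.7],"twist": 0},
    {"offset": [-14.2,0.8,6.7],"twist": 0},
  ],
)

```text
t: 12.9
ee_pos: [717.3, 87.9, 210.8]
tcp_rot: [0.037, 0.999, -0.0, -0.002]
wrist_force: [-0.3, 0.1, 1.2]
gripper_width: 0.001
finger_force: 0.0
```

```bash
python3 - <<'E'
from h import *
s=read_state();print(s['ee_pos'],s['wrist_force'])
for a in np.arange(1.6,-.01,-.1): 
    x=75-125*np.cos(a)+27.5*np.sin(a)+9.5;z=77.5+125*np.sin(a)+27.5*np.cos(a)+8
    print(round(a,2),end=' ');goc(x,0,z,90)
E
```

```text
[717.28658054  87.94822975 210.76499696] [-0.25336742  0.13728761  1.22206035]
1.6 off [3.4  0.2  0.11] twist -0.3
1.5 off [ 4.65  0.19 -0.14] twist -0.3
1.4 off [ 5.92  0.18 -0.26] twist -0.3
1.3 off [ 7.2   0.17 -0.25] twist -0.3
1.2 off [ 8.48  0.17 -0.12] twist -0.3
1.1 off [9.73 0.16 0.14] twist -0.3
1.0 off [10.95  0.15  0.52] twist -0.3
0.9 off [12.13  0.15  1.03] twist -0.3
0.8 off [13.25  0.14  1.64] twist -0.3
0.7 off [14.3   0.13  2.37] twist -0.3
0.6 off [15.27  0.13  3.2 ] twist -0.3
0.5 off [16.16  0.12  4.12] twist -0.3
0.4 off [16.95  0.12  5.13] twist -0.3
0.3 off [17.64  0.12  6.21] twist -0.3
0.2 off [18.21  0.11  7.35] twist -0.3
0.1 off [18.67  0.11  8.54] twist -0.3
-0.0 off [19.01  0.11  9.78] twist -0.3
```

>>> arm_command(
  plan=[
    {"offset": [1.5,0.2,0],"twist": 0},
    {"offset": [3,0.2,0],"twist": 0},
    {"offset": [4.6,0.2,-0.1],"twist": 0},
    {"offset": [5.9,0.2,-0.2],"twist": 0},
    {"offset": [7.2,0.2,-0.2],"twist": 0},
    {"offset": [8.5,0.2,-0.1],"twist": 0},
    {"offset": [9.7,0.2,0.1],"twist": 0},
    {"offset": [11,0.2,0.5],"twist": 0},
    {"offset": [12.1,0.2,1],"twist": 0},
    {"offset": [13.3,0.2,1.6],"twist": 0},
  ],
)

```text
t: 13.9
ee_pos: [587.7, 99.5, 200.2]
tcp_rot: [0.037, 0.999, 0.0, 0.003]
wrist_force: [0.5, -0.1, 1.0]
gripper_width: 0.003
finger_force: 0.8
```

```bash
python3 - <<'E'
from h import *
s=read_state();print(s['ee_pos'],s['wrist_force'])
for a in [.7,.6,.5,.4,.3,.2,.1,0]: 
    x=75-125*np.cos(a)+27.5*np.sin(a)+9.5;z=77.5+125*np.sin(a)+27.5*np.cos(a)+8
    print(round(a,2),end=' ');goc(x,0,z,90)
snap('side','s5.png');c=load('side');im=cv2.imread('pics/s5.png').astype(int)
E
```

```text
[587.66518071  99.53126047 200.21470975] [ 0.49667888 -0.07982892  1.02983323]
0.7 off [ 1.29 -0.06  1.32] twist -0.3
0.6 off [ 2.26 -0.06  2.14] twist -0.3
0.5 off [ 3.15 -0.07  3.07] twist -0.3
0.4 off [ 3.94 -0.07  4.07] twist -0.3
0.3 off [ 4.63 -0.08  5.15] twist -0.3
0.2 off [ 5.2  -0.08  6.29] twist -0.3
0.1 off [ 5.66 -0.08  7.49] twist -0.3
0 off [ 6.   -0.08  8.72] twist -0.3
```

>>> arm_command(
  plan=[
    {"offset": [0.6,-0.1,0.7],"twist": 0},
    {"offset": [1.3,-0.1,1.4],"twist": 0},
    {"offset": [2.3,-0.1,2.3],"twist": 0},
    {"offset": [3.2,-0.1,3.2],"twist": 0},
    {"offset": [3.9,-0.1,4.2],"twist": 0},
    {"offset": [4.6,-0.1,5.2],"twist": 0},
    {"offset": [5.2,-0.1,6.4],"twist": 0},
    {"offset": [5.6,-0.1,7.5],"twist": 0},
    {"offset": [5.9,-0.1,8.6],"twist": 0},
    {"offset": [5.9,-0.1,8.9],"twist": 0},
  ],
)

```text
t: 14.95
ee_pos: [528.0, 103.0, 112.9]
tcp_rot: [0.037, 0.999, -0.0, 0.0]
wrist_force: [-25.6, -3.2, 58.4]
gripper_width: 0.004
finger_force: 29.0
```

```bash
python3 - <<'E'
from h import *
s=read_state();print(s['ee_pos'],s['wrist_force'],s['t'])
goc(-40,0,113,90)
E
```

```text
[528.01472978 102.97056636 112.90552773] [-25.61332646  -3.15937635  58.41333179] 14.95
off [-0.03  0.02 -0.01] twist -0.3
```

Lid is closed (58 N at the stop), so back off. I'll estimate the lever/bail position from existing pictures.

>>> arm_command(
  plan=[
    {"offset": [0,0,-1],"twist": 0},
    {"offset": [0,0,-4],"twist": 0},
    {"offset": [5,0,-4.5],"twist": 0},
    {"offset": [10,0,-4.5],"twist": 0},
    {"offset": [11.5,0,-4.5],"twist": 0},
    {"offset": [11.5,0,-4.5],"twist": 0},
  ],
)

```text
t: 15.55
ee_pos: [410.5, 111.9, 151.9]
tcp_rot: [0.037, 0.999, -0.0, -0.001]
wrist_force: [-0.3, -0.4, 0.8]
gripper_width: 0.007
finger_force: 0.0
```

```bash
python3 - <<'E'
from h import *
S=load('side');T=load('top')
for a in(1.75,1.85,1.95,2.05):
    B=(-84-16*np.sin(a),66-16*np.cos(a));l=2.45-a
    bx,bz=B[0]-36*np.sin(l),B[1]+36*np.cos(l)
    P=[[*W(bx,y),bz] for y in(21,0,-21)]+[[*W(-84-45*np.sin(a),y),66-45*np.cos(a)] for y in(14,-14)]
    print(a,np.round([bx,bz]),'side',np.round((proj(S,P)-[220,110])*3.4).astype(int).tolist(),'top',np.round((proj(T,P)-[170,125])*3.4).astype(int).tolist())
im=cv2.imread('pics/side0.png').astype(int)[168:192,228:256]
m=(im.max(2)-im.min(2)<22)&(im.mean(2)>60)
for r,row in enumerate(m):print(168+r,''.join('#' if v else '.' for v in row))
im=cv2.imread('pics/top0.png').astype(int)[220:245,222:250]
m=(im.max(2)-im.min(2)<22)&(im.mean(2)>60)
for r,row in enumerate(m):print(220+r,''.join('#' if v else '.' for v in row))
print(read_state()['ee_pos']);goc(-150,0,105,90)
E
```

```text
1.75 [-123.   96.] side [[37, 219], [42, 231], [47, 243], [35, 242], [42, 259]] top [[192, 388], [219, 389], [245, 391], [205, 395], [240, 397]]
1.85 [-120.  100.] side [[40, 215], [45, 227], [51, 239], [36, 239], [42, 255]] top [[191, 384], [218, 385], [245, 386], [204, 394], [239, 396]]
1.95 [-116.  104.] side [[44, 212], [49, 224], [54, 236], [37, 235], [44, 251]] top [[191, 379], [218, 380], [245, 382], [203, 392], [239, 394]]
2.05 [-112.  107.] side [[48, 208], [53, 220], [58, 233], [39, 231], [45, 247]] top [[190, 374], [217, 375], [245, 377], [202, 390], [238, 391]]
168 ............................
169 ............................
170 ............................
171 ............................
172 ............................
173 .....#......................
174 .....##.....................
175 .....###....................
176 ......###................##.
177 .....#####..............####
178 .....#############......####
179 .....#############......####
180 .....###############.....##.
181 ......##############........
182 .......##############.......
183 ...........#########.
[... 472 characters left out ...]
6 .........###########........
227 .........###########........
228 .........##########.........
229 ........###########.........
230 .......############.........
231 .....################.......
232 .....##.##########..#.......
233 .....#...#########..##......
234 ....##...#########..##......
235 ....##..##########..#.......
236 ....##.###########..#.......
237 ...##################.......
238 ....#################.......
239 ................#...........
240 ............................
241 ............................
242 ............................
243 ............................
244 ............................
[410.47516282 111.85626357 151.8505275 ]
off [-0.81 -0.05  4.69] twist -0.3
```

Lever ≈1.9 rad, bar at case (−118, 102), matching both views. Lowering in front of it and pushing it toward the lid.

>>> arm_command(
  plan=[
    {"offset": [0,0,3],"twist": 0},
    {"offset": [0,0,4.8],"twist": 0},
    {"offset": [-1,0,4.8],"twist": 0},
    {"offset": [-2,0,4.8],"twist": 0},
    {"offset": [-3,0,4.8],"twist": 0},
    {"offset": [-4,0,4.7],"twist": 0},
    {"offset": [-5,0,4.6],"twist": 0},
    {"offset": [-5.8,0,4.6],"twist": 0},
    {"offset": [-5.8,0,4.6],"twist": 0},
    {"offset": [-5.8,0,4.6],"twist": 0},
  ],
)

```text
t: 16.55
ee_pos: [470.4, 107.2, 106.7]
tcp_rot: [0.038, 0.999, -0.0, -0.0]
wrist_force: [-0.1, -0.9, 0.1]
gripper_width: 0.004
finger_force: 0.0
```

```bash
python3 - <<'E'
from h import *
goc(-150,0,150,90)
for n,u,v in(('side',228,165),('top',222,215)):
    c=snap(n,n[0]+'6.png');im=c['color'].astype(int)[v:v+28,u:u+36]
    m=(im.max(2)-im.min(2)<22)&(im.mean(2)>60)
    for r,row in enumerate(m):print(v+r,''.join('#' if k else '.' for k in row))
E
```

```text
off [ 5.2  -0.04 -4.33] twist -0.3
165 ....................................
166 ....................................
167 ....................................
168 ....................................
169 ....................................
170 ....................................
171 ....................................
172 ....................................
173 ..................#.................
174 ..................##................
175 ..................##................
176 .................####...............
177 ............##..#####...............
178 .....##....##########...............
179 .....################...............
180 ......##############................
181 ......###############...............
182 ........#############...............
183 .............########...............
184 .............########...............
185 ..............#######...............
186 .................####...............
187 ....................................
188 ....................................
189 ....................................
190 ....................................
[... 530 characters left out ...]
...
226 ....................................
227 ....................................
228 ....................................
229 ....................................
230 ....................................
231 ....................................
232 ....................................
233 ....................................
234 ....................................
235 ....................................
236 ....................................
237 ....................................
238 ....................................
239 ....................................
240 ....................................
241 ....................................
242 ....................................
```

```bash
python3 - <<'E'
from h import *
S=load('side')
for x,z in((-79,100),(-91,106),(-99,107),(-118,102)): print(x,proj(S,[[*W(x,y),z] for y in(21,-21)]).round(1).tolist())
goc(-120,0,106,90)
def pt(a,r):
    q=np.array([-84,66])+r*np.array([-np.sin(a),-np.cos(a)])+6*np.array([-np.cos(a),np.sin(a)]);return q+[-9.5,8]
for a,r in((1.57,30),(1.4,32),(1.2,33),(1,34),(.8,34),(.6,33),(.4,31),(.2,28),(.1,26),(0,25)):
    x,z=pt(a,r);print(a,np.round([(x+120)/-10,(106-z)/10],1))
E
```

```text
-79 [[243.8, 171.2], [247.0, 178.2]]
-91 [[240.2, 170.3], [243.3, 177.4]]
-99 [[237.9, 170.5], [240.9, 177.6]]
-118 [[232.4, 172.7], [235.3, 179.8]]
off [ 2.16 -0.02  0.06] twist -0.3
1.57 [0.4 2.6]
1.4 [0.6 3.2]
1.2 [0.6 3.8]
1 [0.5 4.5]
0.8 [0.2 5.1]
0.6 [-0.3  5.6]
0.4 [-0.9  5.8]
0.2 [-1.5  5.8]
0.1 [-1.8  5.7]
0 [-2.   5.7]
```

The bar's mask (246,173)–(248,178) matches a position against the lid, behind the lip. Next, swing the lever down.

>>> arm_command(
  plan=[
    {"offset": [1.1,0,0],"twist": 0},
    {"offset": [2.2,0,0],"twist": 0},
    {"offset": [2.4,0,1],"twist": 0},
    {"offset": [2.6,0,1.9],"twist": 0},
    {"offset": [2.7,0,2.6],"twist": 0},
    {"offset": [2.8,0,3.2],"twist": 0},
    {"offset": [2.8,0,3.8],"twist": 0},
    {"offset": [2.7,0,4.5],"twist": 0},
    {"offset": [2.7,0,4.5],"twist": 0},
  ],
)

```text
t: 17.55
ee_pos: [444.7, 109.2, 61.7]
tcp_rot: [0.038, 0.999, 0.0, 0.001]
wrist_force: [-0.7, 1.7, 5.3]
gripper_width: 0.004
finger_force: 2.4
```

```bash
python3 - <<'E'
from h import *
def pt(a,r):
    q=np.array([-84,66])+r*np.array([-np.sin(a),-np.cos(a)])+6*np.array([-np.cos(a),np.sin(a)]);return q+[-9.5,8]
for a,r in((1,34),(.8,34),(.6,33),(.4,31),(.2,28),(.1,26),(0,25),(-.1,24)):
    x,z=pt(a,r);print(a,end=' ');goc(x,0,z,90)
E
```

```text
1 off [ 0.15 -0.03  0.1 ] twist -0.4
0.8 off [-0.18 -0.02  0.71] twist -0.4
0.6 off [-0.68 -0.02  1.16] twist -0.4
0.4 off [-1.28 -0.02  1.39] twist -0.4
0.2 off [-1.89 -0.01  1.4 ] twist -0.4
0.1 off [-2.18 -0.01  1.3 ] twist -0.4
0 off [-2.44 -0.01  1.27] twist -0.4
-0.1 off [-2.68 -0.01  1.22] twist -0.4
```

>>> arm_command(
  plan=[
    {"offset": [0,0,0.4],"twist": 0},
    {"offset": [-0.2,0,0.8],"twist": 0},
    {"offset": [-0.5,0,1.1],"twist": 0},
    {"offset": [-0.8,0,1.2],"twist": 0},
    {"offset": [-1.2,0,1.3],"twist": 0},
    {"offset": [-1.2,0,1.3],"twist": 0},
  ],
)

```text
t: 18.15
ee_pos: [455.0, 108.4, 48.2]
tcp_rot: [0.038, 0.999, 0.0, -0.001]
wrist_force: [-2.3, 0.7, 4.2]
gripper_width: 0.008
finger_force: 2.4
```

```bash
python3 - <<'E'
from h import *
s=read_state();print(s['ee_pos'],s['wrist_force'])
goc(-99.5,0,49,90)
E
```

```text
[455.04410057 108.41080214  48.16734726] [-2.33290637  0.71683821  4.18353521]
off [-1.39 -0.01 -0.08] twist -0.4
```

>>> arm_command(
  plan=[
    {"offset": [-0.4,0,-0.1],"twist": 0},
    {"offset": [-0.8,0,-0.1],"twist": 0},
    {"offset": [-0.8,0,-0.1],"twist": 0},
  ],
)

```text
t: 18.45
ee_pos: [464.3, 107.6, 49.6]
tcp_rot: [0.038, 0.999, -0.0, 0.001]
wrist_force: [-0.3, 0.3, 0.7]
gripper_width: 0.007
finger_force: 0.0
```

```bash
python3 - <<'E'
from h import *
s=read_state();print(s['ee_pos'],s['wrist_force'])
goc(-99.5,0,49,90)
for n,u,v in(('side',228,165),):
    c=snap(n,n[0]+'7.png');im=c['color'].astype(int)[v:v+32,u:u+36]
    m=(im.max(2)-im.min(2)<22)&(im.mean(2)>60)
    for r,row in enumerate(m):print(v+r,''.join('#' if k else '.' for k in row))
for x,z in((-79,100),(-83,88)): print(x,proj(c,[[*W(x,y),z] for y in(21,-21)]).round(1).tolist())
print(proj(c,[[*W(-84,y),66-45] for y in(15,-15)]))
E
```

```text
[464.29052766 107.6089375   49.57722327] [-0.26401679  0.30628641  0.70089932]
off [-0.47  0.    0.06] twist -0.4
165 ....................................
166 ....................................
167 ....................................
168 ....................................
169 ....................................
170 ....................................
171 ....................................
172 ....................................
173 ....................................
174 ....................................
175 ....................................
176 ....................................
177 ....................................
178 ....................................
179 ....................................
180 ....................................
181 ....................................
182 ....................................
183 ....................................
184 ....................................
185 ....................................
186 ....................................
187 ....................................
188 ....................................
189 .................##.................
190 .................#..................
191 .................#..................
192 .................#..................
193 .................#..................
194 .................#..................
195 ....................................
196 ....................................
-79 [[243.8, 171.2], [247.0, 178.2]]
-83 [[242.8, 174.3], [245.9, 181.4]]
[[243.79058395 191.22474305]
 [245.99794184 196.36776808]]
```

>>> arm_command(
  plan=[
    {"offset": [-0.3,0,0],"twist": 0},
    {"offset": [-0.5,0,0],"twist": 0},
    {"offset": [-0.7,0,0],"twist": 0},
    {"offset": [-0.7,0,0],"twist": 0},
  ],
)

```text
t: 18.9
ee_pos: [469.4, 107.3, 49.7]
tcp_rot: [0.037, 0.999, -0.0, -0.002]
wrist_force: [-5.8, 0.3, 5.0]
gripper_width: 0.007
finger_force: 3.1
```

>>> arm_command(
  plan=[
    {"offset": [3,0,0],"twist": 0},
    {"offset": [7,0,0],"twist": 0},
    {"offset": [9,0,-3],"twist": 0},
    {"offset": [9,10,-8],"twist": 0},
    {"offset": [9,15,-12],"twist": 0},
    {"offset": [9,20,-16],"twist": 0},
    {"offset": [9,25,-16],"twist": 0},
    {"offset": [9,25,-16],"twist": 0},
    {"offset": [9,25,-16],"twist": 0},
  ],
)

```text
t: 19.8
ee_pos: [400.1, 366.7, 212.0]
tcp_rot: [0.037, 0.999, 0.001, 0.001]
wrist_force: [-0.0, 0.0, -0.8]
gripper_width: 0.006
finger_force: 0.0
```

```bash
python3 - <<'E'
from h import *
a=snap('top','t8.png');b=snap('side','s8.png')
im=[cv2.resize(c['color'][v:v+h,u:u+w,::-1],(400,500),interpolation=cv2.INTER_CUBIC) for c,(u,v,w,h) in((a,(185,145,112,140)),(b,(225,150,72,90)))]
cv2.imwrite('pics/m8.png',np.hstack(im))
E
```

```text
(no output)
```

View pics/m8.png

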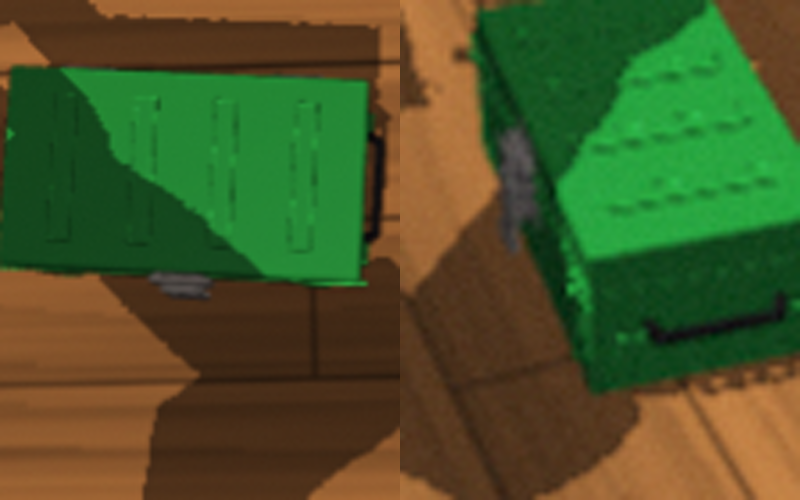

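The final picture shows the lid flat, with the lever and bail compact against the front (mosaic (180,285) left, (520,190) right) and nothing sticking out. The arm is clear.

```bash
python3 -c "
from bench import *
print(hand_in())"
```

```text
the job is handed in; nothing more can be done
None
```

The job is handed in at about 20 s of robot time. The tester is home head-left, the amber bottle is pressed in, and the red one was already home. The lid is closed, the bail is over the keeper and the lever lies against the case, judging by contact forces and the last camera views.

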